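Unnest the portion cups and shelve them by height

TASK

Take the nested steel portion cups apart from the inside out: first lift out the small yellow-handled cup and stand it in the low shelf bay, then lift out the middle blue-handled cup and stand it in the tall bay. Each cup must stand upright with its bowl under the bay's roof and its handle sticking out of the open front towards the robot. Leave the large black-handled cup standing where it is for the next batch, and do not disturb the spice jar, spool or mug.

Things in the scene. Friction and masses are not known exactly. Their poses are not given: they have to be found in the camera images.
- small_cup_center (a point): Small steel cup, yellow handle, innermost of the nest; point on its axis 19 mm above its underside (half-way up). 38 mm high (40 at the shank); outer radius 19 mm at the foot, 26.5 under the 4 mm thick rim collar of radius 37. Its collar rests on the middle cup's, the lower 34 mm hanging inside with 2 to 3 mm play. z up, handle along -x. 0.14 kg. Take it by the handle, not the bowl.
- small_cup_grip (a point): Centre of the small cup's yellow handle sleeve, 98 mm from the cup's axis, 37.5 mm above its underside. Sleeve level, 60 mm long (68 to 128 mm from the axis), 14 wide, 12 high; a 10 by 5 mm steel shank joins it to the rim. Handle points along -x, width along y, z up. In the nest the three handles fan apart by at least 0.9 rad.
- middle_cup_center (a point): Middle steel cup, blue handle; point on its axis 31 mm above its underside (half-way up). 62 mm high (64 at the shank); outer radius 26 mm at the foot, 33 under the 4 mm thick rim collar of radius 41. Its collar rests on the large cup's rim, the lower 58 mm hanging inside with 2 to 3 mm play. z up, handle along -x. About 0.20 kg.
- middle_cup_grip (a point): Centre of the middle cup's blue handle sleeve, 98 mm from the cup's axis, 61.5 mm above its underside. Sleeve 60 mm long, 14 wide, 12 high, and shank as on the small cup; the handle points along -x, width along y, z up.
- large_cup_center (a point): Large steel cup, black handle, outermost, standing on the table; point on its axis 37.5 mm above its underside. 75 mm high, outer radius 34 mm at the foot, 40 at the rim. Its handle (same sleeve, centre 98 mm from the axis, 67.5 mm up) points along +x, away from the robot. About 0.26 kg. It stays.
- low_bay: Lower of two fixed wooden shelf bays: box with its open front at -x (robot side), x to the back, z up; origin at the centre of its underside. Outside 130 mm deep, 128 wide, 64 high; 116 wide inside; floor top at z = 6 mm, slatted roof's underside at 58 (52 mm clear). Back open but for a stop rail at x = 59 mm, 14 mm high. Only the small cup fits.
- tall_bay: Taller of the two fixed wooden shelf bays: as the low bay, but 90 mm high, roof's underside at z = 84 mm (78 mm clear, floor top at z = 6). Origin at the centre of its underside, open front at -x (robot side), z up.
- spice_jar: Bystander: amber jar with red cap, 54 mm across, 85 mm high; origin at its underside, z up.
- spool: Bystander: green ribbon spool with white flanges, standing on end, 60 mm across, 56 mm high; origin at its underside, z up.
- mug: Bystander: white mug, 76 mm across, 85 mm high, handle at its +y; origin at its underside, z up.
There are look-alikes about, which are no part of the job. Leave any orange look-alike of the part that bears small_cup_center alone.

How it is judged:
On the way, in this order (a step that is already met when the one before it is completed fails the run):
1. the small cup stands released in the low bay while the middle cup is still nested in the large one (x of small_cup_center in the frame of low_bay between -0.038 and 0.03 m and y of small_cup_center in the frame of low_bay between -0.03 and 0.03 m and z of small_cup_center in the frame of low_bay between 0.015 and 0.035 m and angle between small_cup_center's own z axis and vertical below 0.1 rad and x of small_cup_grip in the frame of low_bay below -0.065 m and horizontal distance between middle_cup_center and large_cup_center below 0.012 m and z of middle_cup_center in the frame of large_cup_center below 0.018 m and contact force between small_cup and the fingers below 0.1 N), for 0.2 s.
2. the middle cup stands released in the tall bay (x of middle_cup_center in the frame of tall_bay between -0.034 and 0.03 m and y of middle_cup_center in the frame of tall_bay between -0.03 and 0.03 m and z of middle_cup_center in the frame of tall_bay between 0.027 and 0.047 m and angle between middle_cup_center's own z axis and vertical below 0.1 rad and x of middle_cup_grip in the frame of tall_bay below -0.065 m and contact force between middle_cup and the fingers below 0.1 N), for 0.2 s.
At the end, for the whole second after the job is handed in: Small cup in low bay, middle cup in tall bay: upright to 0.1 rad, at rest on the floor, axis at most 38 (small) or 34 mm (middle) in front of the bay's centre and 30 mm behind or aside, sleeve centre over 65 mm in front of it; large cup upright within 30 mm of its start (x of small_cup_center in the frame of low_bay between -0.038 and 0.03 m and y of small_cup_center in the frame of low_bay between -0.03 and 0.03 m and z of small_cup_center in the frame of low_bay between 0.015 and 0.035 m and angle between each of small_cup_center, middle_cup_center, large_cup_center's own z axis and vertical below 0.1 rad and x of small_cup_grip in the frame of low_bay below -0.065 m and x of middle_cup_center in the frame of tall_bay between -0.034 and 0.03 m and y of middle_cup_center in the frame of tall_bay between -0.03 and 0.03 m and z of middle_cup_center in the frame of tall_bay between 0.027 and 0.047 m and x of middle_cup_grip in the frame of tall_bay below -0.065 m and distance of large_cup_center from where it was at the start of the episode below 0.03 m and linear speed of each of small_cup, middle_cup, large_cup below 0.02 m/s); the robot touches nothing.
It fails at once if the large cup is carried, dragged or tipped away from its place (over 40 mm, or 0.4 rad) (distance of large_cup_center from where it was at the start of the episode above 0.04 m or angle between large_cup_center's own z axis and vertical above 0.4 rad).
It fails at once if the spice jar, spool or mug is moved over 30 mm or tipped over 0.4 rad (distance of any of spice_jar, spool, mug from where it was at the start of the episode above 0.03 m or angle between any of spice_jar, spool, mug's own z axis and vertical above 0.4 rad).
It also fails if it takes over 62 s, if anything falls off the work surface, if the arm or the gripper's body presses on something with over 40 N, if the wrist force passes 120 N, or if a joint passes its speed limit or range.

ROBOT

A 6-joint arm with a two-finger parallel gripper is mounted at the origin on the work surface. World frame = base frame: x ahead of the robot, y to its left, z up, the work surface at z = 0. Lengths are in m, angles in rad, forces in N, time in s.
With the tool pointing down it reaches from about 0.375 to 0.9 m from the base axis. Payload 3.1 kg.
Tool frame: the origin (TCP) lies where the fingers leave the gripper's body, on its centre line; the fingertips stand 73 mm ahead of it and the grasp point (between the pads) lies 54 mm ahead of it; x points along the fingers, y is the direction in which the jaws open and shut, and the axes are right-handed (so a half turn about x gives the same grasp; the last joint's range is limited). The gripper opens to 85 mm and grips with 20 to 120 N. Pads are 22 mm wide; open, the fingers measure 114 mm over their backs; the gripper's body (76 mm by 85 mm) begins 54 mm behind the grasp point. The pads swing forward as they close: fully open they stand 13 mm farther back than shut.
Start: joints at [1.159, 0.527, 1.433, -0, 1.181, -0.178], TCP at [0.145, 0.608, 0.304] pointing down, gripper open.
Joint ranges: [-3.08, 3.08], [-0.75, 2.2], [0.22, 2.44], [-1.43, 4.57], [0, 2.65], [-2.85, 2.85]. Speed limits (rad/s): [2.79, 2.79, 3.14, 3.14, 3.14, 3.14].

INTERFACE

Orientations are given as a 3x3 rotation matrix whose columns are the frame's x, y, z axes.
In Python, from bench import telemetry, optics, order gives the robot as it stands.
- The arm moves only by the shell command python3 -m inch 'ROWS'. ROWS is JSON, one flat list of numbers, 5 for each row, row after row: the opening, from 0 (shut) to 1 (fully open), then the shift along the world's x, y, z in cm, then the turn about the world's z in rad. A call has 1 to 8 rows; each row is the pose to reach, as a shift and turn from the pose commanded when the call began; what a row does not reach only later rows make up. A row lasts 1/8 s, in which the tool goes at most 62.5 mm and 10.7 degrees, less where a joint would pass 70% of its speed; a pose out of reach is approached as far as the arm can. A call with a gripper value outside its range is refused whole. The fingers move at their own pace and stop on an object; the grip force is fixed at half the most. Time passes only in rows, so rows that repeat a pose let the fingers close. It gives the time, the measured TCP pose, the force and the opening at its end, in the units of the state.
- telemetry.sense(): the state, without advancing time (a new reading comes with each control period).
- optics.grab_frame(name): name is "side" or "top"; returns a dict with "image" (384x512x3 uint8, blue, green, red), "fx", "fy", "cx", "cy" (pixels), "rvec" (rotation vector, rad) and "tvec" (3), from world to camera coordinates, as OpenCV has them. Camera axes: x right, y down, z forward; pixel columns grow to the right and rows downward; lengths in m; the calibration is good to about 2 mm. A picture is of the moment at which its call begins. There is no depth.
- order.finish_job(): hands the job in, once; it reports no verdict.
The state is a dict: "t": time; "joint_pos": joint angles; "qvel": joint speeds; "joint_efforts": joint torques, N m; "eef_pos": TCP position; "eef_rot": TCP orientation; "contact_force": force on the tool from outside, world axes, zero at the start; "wrist_torque": the same for the moment, N m; "gripper_width": opening from 0.0 (shut) to 1.0 (fully open).
Only numpy, scipy, OpenCV 4.12 (cv2) and the standard library are available. Lean on these libraries where they do the work, as an engineer would, in place of code of your own. Each camera call takes 0.05 s, during which the arm holds its last target.

## Working session

There is one attempt and no reset: what is moved stays moved. The work goes in short steps, Python scripts to look and compute and a shell command to move; the robot and the scene stay as the last step left them, time stands still between calls to the robot, and variables do not carry over. Pictures are saved under pics/ and viewed, and the job is handed in when it is done.

```bash
mkdir -p pics; ls
cat > h.py <<'E'
import numpy as np, cv2
from bench import telemetry, optics, order
def grab(n,save=None):
    f=optics.grab_frame(n)
    if save: cv2.imwrite('pics/'+save,f['image'])
    K=np.array([[f['fx'],0,f['cx']],[0,f['fy'],f['cy']],[0,0,1.]])
    R=cv2.Rodrigues(np.array(f['rvec'],float))[0]; t=np.array(f['tvec'],float).ravel()
    return f['image'],K,R,t
def ray(K,R,t,u,v,z):
    d=R.T@np.linalg.inv(K)@np.array([u,v,1.]); c=-R.T@t
    return c+d*(z-c[2])/d[2]
def proj(K,R,t,p):
    q=K@(R@np.asarray(p,float)+t); return q[:2]/q[2]
E
python3 - <<'E'
from h import *
for n in('top','side'):
    im,K,R,t=grab(n,n+'0.png'); print(n,K[0,0],K[1,1],K[:2,2],-R.T@t,R[2])
    np.savez(n+'0.npz',im=im,K=K,R=R,t=t)
s=telemetry.sense();print(s['t'],s['eef_pos'],s['eef_rot'],s['gripper_width'])
E
```

```text
pics
top 470.90147352718975 470.90147352718975 [257.01497783 178.85336442] [0.26073859 0.02040408 1.59216006] [ 0.20354194 -0.00484551 -0.97905424]
side 413.1285425018753 413.1285425018753 [256.03991772 186.89111422] [ 0.3492142  -0.85827826  0.84555503] [ 0.19867865  0.73757882 -0.64537143]
0.1 [0.14453557 0.60753682 0.30302605] [[-8.08943610e-04  2.31639603e-01  9.72801336e-01]
 [-1.80361982e-03  9.72799734e-01 -2.31640722e-01]
 [-9.99998046e-01 -1.94194806e-03 -3.69150348e-04]] 0.9991561616086682
```

View pics/top0.png

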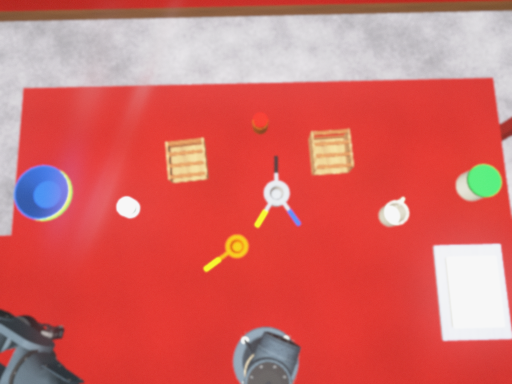

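View pics/side0.png

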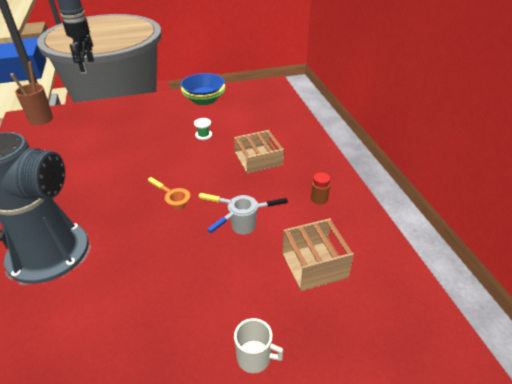

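Two candidates for the small cup: a steel one with its yellow handle in the nest at top (277,192), sleeve (262,217), and a loose orange one at top (236,246), sleeve (214,264). The steel nested one fits the description, and the orange one is the look-alike to leave alone. I'll confirm in an enlarged crop.

Run:
```python
from h import *
a=np.load('top0.npz')['im'];b=np.load('side0.npz')['im']
c1=cv2.resize(a[120:280,155:365],None,fx=3.8,fy=3.75,interpolation=2)[:590]
cv2.imwrite('pics/c1.png',c1)
cv2.imwrite('pics/c2.png',cv2.resize(b[125:295,140:360],None,fx=3.6,fy=3.5,interpolation=2))
```

```text
(no output)
```

View pics/c1.png

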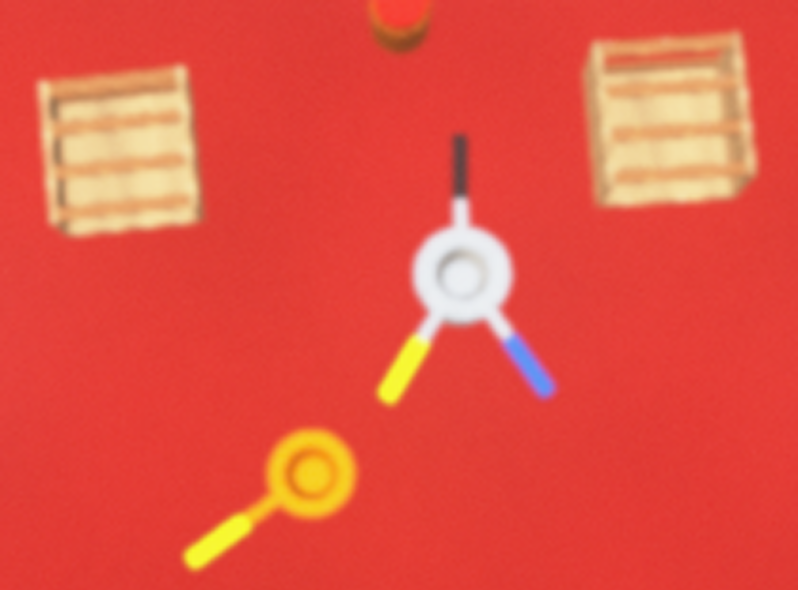

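View pics/c2.png

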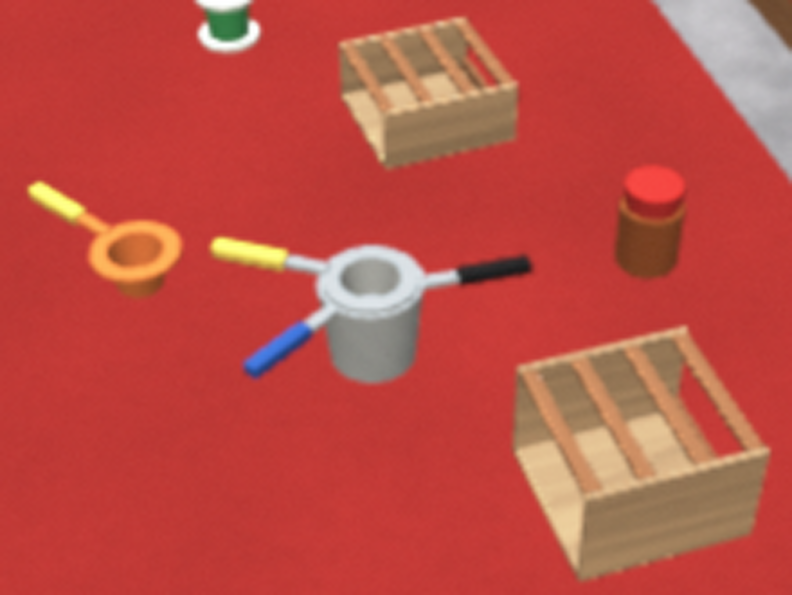

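Confirmed: the nest's yellow handle (crop 403,370) belongs to the steel cup, and the loose cup at crop (310,470) is orange. The left bay is the lower one and the right bay is the taller. Next I measure.

```bash
cat > m.py <<'E'
from h import *
def mask(im,lo,hi):
    return cv2.inRange(cv2.cvtColor(im,cv2.COLOR_BGR2HSV),np.array(lo),np.array(hi))
YEL=((24,120,120),(34,255,255)); BLU=((105,100,80),(130,255,255))
def blobs(m,amin=15):
    n,l,s,c=cv2.connectedComponentsWithStats(m)
    return [(c[i],s[i],l==i) for i in range(1,n) if s[i,4]>=amin]
E
python3 - <<'E'
from m import *
for n in('top','side'):
    d=np.load(n+'0.npz');im,K,R,t=[d[k] for k in('im','K','R','t')]
    for nm,c,z in(('yel',YEL,.0825),('blu',BLU,.0785)):
        for ce,s,l in blobs(mask(im,*c)):
            if 150<ce[0]<340 and 140<ce[1]<290:
                ys,xs=np.nonzero(l); P=np.array([ray(K,R,t,x,y,z)[:2] for x,y in zip(xs,ys)])
                w,v=np.linalg.eigh(np.cov(P.T)); print(n,nm,ce.round(1),s,P.mean(0).round(4),v[:,1].round(3), np.ptp(P@v[:,1]).round(3),np.ptp(P@v[:,0]).round(3))
    # steel nest collar
    hsv=cv2.cvtColor(im,cv2.COLOR_BGR2HSV)
    m=cv2.inRange(hsv,np.array((0,0,110)),np.array((180,70,255)))
    for ce,s,l in blobs(m,100):
        if 200<ce[0]<300 and 150<ce[1]<240: print(n,'steel',ce,s)
    # wood
    w=cv2.inRange(hsv,np.array((7,20,60)),np.array((28,190,255)))
    w=cv2.morphologyEx(w,cv2.MORPH_CLOSE,np.ones((7,7)))
    for ce,s,l in blobs(w,500):
        if 150<ce[0]<370 and 100<ce[1]<300:
            h=cv2.convexHull(np.argwhere(l)[:,::-1].astype(np.int32))
            print(n,'wood',ce,s,cv2.approxPolyDP(h,2.5,True)[:,0].tolist())
E
```

```text
top yel [260.6 218.1] [255 210  13  17  95] [0.4455 0.0044] [-0.841  0.541] 0.06 0.017
top yel [236.7 246.4] [227 237  20  19  75] [0.3567 0.0826] [-0.737  0.676] 0.062 0.059
top yel [236.9 246.3] [234 243   7   7  35] [0.3572 0.0822] [-0.085  0.996] 0.019 0.019
top yel [211.9 263.7] [204 257  17  14  99] [0.3044 0.1616] [-0.568  0.823] 0.06 0.017
top blu [293.8 217.2] [288 210  12  15  63] [ 0.4463 -0.1027] [-0.835 -0.551] 0.055 0.012
top steel [276.30179445 193.31647635] [264 171  26  40 613]
top wood [330.51833873 151.61218986] [ 308  129   46   46 1854] [[349, 171], [311, 172], [308, 140], [311, 131], [349, 129], [353, 159]]
top wood [186.16115702 159.98819362] [ 165  137   43   46 1694] [[207, 178], [180, 182], [168, 179], [165, 142], [202, 137]]
side yel [155.2 181.9] [148 177  15  10  57] [0.3077 0.1158] [-0.57   0.822] 0.056 0.015
side yel [208.7 196.5] [199 193  20   8  84] [0.4462 0.0101] [-0.823  0.567] 0.059 0.018
side blu [216.6 224.3] [208 217  18  15 102] [ 0.4468 -0.0989] [-0.821 -0.571] 0.061 0.017
side steel [242.31268437 212.41494592] [ 219  195   49   39 1017]
side wood [258.33333333 150.83491461] [ 234  130   50   43 1581] [[282, 164], [247, 172], [235, 153], [234, 137], [269, 130], [283, 149]]
side wood [172.04006969 193.86062718] [147 176  44  34 574] [[190, 196], [182, 208], [176, 209], [166, 202], [147, 178], [151, 176], [186, 189]]
side wood [316.26789588 253.710141  ] [ 282  218   72   73 3688] [[348, 276], [301, 290], [282, 252], [284, 229], [330, 218], [353, 253]]
```

Run:
```python
from m import *
C={}
for n in('top','side'):
    d=np.load(n+'0.npz');C[n]=(d['K'],d['R'],d['t'])
def show(lbl,L):
    for n,k,u,v,z in L: print(lbl,n,k,ray(*C[n],u,v,z)[:2].round(4))
show('low',[('top','BLt',165,141.9,.064),('top','BRt',203.5,138,.064),('top','FLt',168.2,179.2,.064),('top','FRb',208,179.2,0),
('side','FRt',246.4,157,.064),('side','FRb',247.8,172.1,0),('side','BRb',283,164,0),('side','BRt',283.5,149.3,.064),('side','FLt',234.7,137.9,.064),('side','BLt',269.2,130.1,.064)])
show('tall',[('top','BLt',310.8,131.2,.09),('top','BRt',349.7,128.8,.09),('top','FRt',353.7,168.5,.09),('top','FLb',312.4,175.2,0),('top','BLb',309,140,0),
('side','FRt',303,267,.09),('side','FRb',302,290,0),('side','BRb',349.7,277,0),('side','BRt',353.3,254.1,.09),('side','FLt',283.6,230.7,.09),('side','BLt',330.3,218.7,.09)])
d=np.load('top0.npz');print(ray(*C['top'],276.6,192.5,.083), proj(*C['top'],(.5275,-.048,.083)),proj(*C['side'],(.5275,-.048,.083)))
for n in C: print(n,[proj(*C[n],p).round(1) for p in ((.446,.006,.0825),(.446,-.1015,.0785))])
```

```text
low top BLt [0.7129 0.3198]
low top BRt [0.7235 0.1901]
low top FLt [0.5842 0.3071]
low top FRb [0.5945 0.1817]
low side FRt [0.5996 0.1866]
low side FRb [0.6034 0.1887]
low side BRb [0.7294 0.199 ]
low side BRt [0.7273 0.1946]
low side FLt [0.5886 0.3046]
low side BLt [0.716  0.3192]
tall top BLt [ 0.7307 -0.1698]
tall top BRt [ 0.736  -0.2998]
tall top FRt [ 0.6001 -0.3042]
tall top FLb [ 0.6001 -0.1793]
tall top BLb [ 0.7268 -0.1734]
tall side FRt [ 0.6098 -0.2999]
tall side FRb [ 0.6138 -0.2994]
tall side BRb [ 0.7428 -0.295 ]
tall side BRt [ 0.738 -0.296]
tall side FLt [ 0.6031 -0.1784]
tall side BLt [ 0.733  -0.1707]
[ 0.52763926 -0.04969934  0.083     ] [276.0793511  192.55431615] [242.02837759 204.50905731]
top [array([260.1, 217.9]), array([293.4, 217.3])]
side [array([208.9, 197.4]), array([216.6, 225. ])]
```

Checks: the nest axis agrees from three sources (≈0.5275, −0.0485), and the handles fan 1.18 rad apart. Low bay centre is ≈(0.657, 0.251) with yaw 0.095. Tall bay centre is ≈(0.670, −0.2365) with yaw 0.047. I'll move above the yellow sleeve.

```bash
python3 -m inch '[1,2.5,-5,0,-0.1, 1,5,-10,0,-0.2, 1,7.5,-15,0,-0.3, 1,10,-20,0,-0.356, 1,12.5,-25,0,-0.356, 1,15,-30,0,-0.356, 1,17.5,-35,0,-0.356, 1,20,-40,0,-0.356]'; python3 -m inch '[0.7,2.5,-5,-2,0, 0.7,5,-10,-4,0, 0.7,7.5,-15,-6,0, 0.6,10.5,-20.4,-8,0, 0.6,10.5,-20.4,-8,0, 0.6,10.5,-20.4,-8,0]'; python3 -c "
from h import *
grab('side','s1.png');s=telemetry.sense();print(s['t'],s['eef_pos'],s['eef_rot'],s['gripper_width'],s['joint_pos'])"
```

```text
t: 1.1
eef_pos: [0.3452, 0.2064, 0.3039]
eef_rot: [[0.0, 0.556, 0.831], [0.0, 0.831, -0.556], [-1.0, 0.0, 0.0]]
contact_force: [0.9, 0.3, 0.4]
gripper_width: 1.001
t: 1.85
eef_pos: [0.449, 0.0041, 0.2235]
eef_rot: [[-0.002, 0.557, 0.83], [0.001, 0.83, -0.557], [-1.0, -0.001, -0.002]]
contact_force: [-0.3, 0.4, 0.8]
gripper_width: 0.6
1.9 [0.44870383 0.0047744  0.2238253 ] [[-1.78492273e-03  5.55936637e-01  8.31222756e-01]
 [ 6.91649484e-04  8.31224568e-01 -5.55936363e-01]
 [-9.99998168e-01 -4.17388661e-04 -1.86818491e-03]] 0.5998489832345512 [-2.39448123e-01  4.29524183e-01  1.94326977e+00  3.56846857e-04
  7.70696767e-01 -1.22101089e+00]
```

```bash
python3 -m inch '[0.6,0,0,-4,0, 0.6,0,0,-7,0, 0.6,0,0,-8.7,0, 0.6,0,0,-8.7,0, 0.6,0,0,-8.7,0]'; python3 -c "
from h import *
a=grab('side','s2.png')[0];b=grab('top','t2.png')[0]
cv2.imwrite('pics/c3.png',np.hstack([cv2.resize(a[130:260,150:280],None,fx=3,fy=3),cv2.resize(b[140:270,210:340],None,fx=3,fy=3)]))"
```

```text
t: 2.52
eef_pos: [0.4497, 0.0049, 0.1378]
eef_rot: [[0.001, 0.555, 0.832], [-0.0, 0.832, -0.555], [-1.0, 0.0, 0.001]]
contact_force: [0.2, 0.1, -1.0]
gripper_width: 0.606
```

View pics/c3.png

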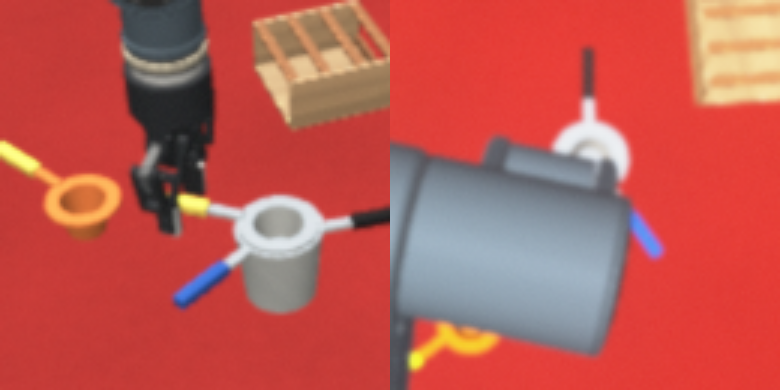

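In the side view the fingers straddle the yellow sleeve (crop ~190,205) and nothing else is near. I'll close and begin lifting.

```bash
python3 -m inch '[0,0,0,0,0, 0,0,0,0,0, 0,0,0,0,0, 0,0,0,0,0, 0,0,0,0.5,0, 0,0,0,1,0, 0,0,0,1.5,0, 0,0,0,1.5,0]'; python3 -c "
from h import *
a=grab('side','s3.png')[0]
cv2.imwrite('pics/c4.png',cv2.resize(a[130:260,150:280],None,fx=4,fy=4))"
```

```text
t: 3.62
eef_pos: [0.4499, 0.004, 0.1523]
eef_rot: [[0.001, 0.556, 0.831], [-0.0, 0.831, -0.556], [-1.0, 0.0, 0.001]]
contact_force: [0.1, -0.0, -0.9]
gripper_width: 0.145
```

View pics/c4.png

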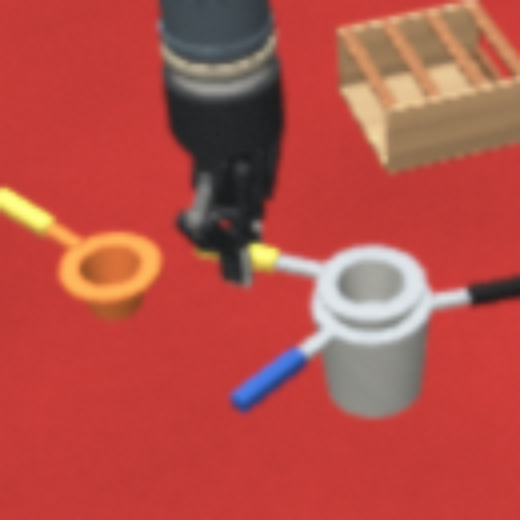

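Gripped at 0.145 opening (about 12–14 mm, so the sleeve), and the small cup's collar is rising level above the middle's. I'll keep lifting.

```bash
python3 -m inch '[0,0,0,1,0, 0,0,0,2,0, 0,0,0,3.5,0, 0,0,0,5.5,0, 0,0,0,7.5,0, 0,0,0,9,0, 0,0,0,9,0, 0,0,0,9,0]'; python3 -c "
from h import *
a=grab('side','s4.png')[0]; grab('top','t4.png')
cv2.imwrite('pics/c5.png',cv2.resize(a[100:260,130:290],None,fx=3.6,fy=3.6))"
```

```text
t: 4.68
eef_pos: [0.4494, 0.0041, 0.2418]
eef_rot: [[-0.0, 0.556, 0.831], [0.0, 0.831, -0.556], [-1.0, -0.0, -0.0]]
contact_force: [0.2, 0.4, -1.2]
gripper_width: 0.153
```

View pics/c5.png

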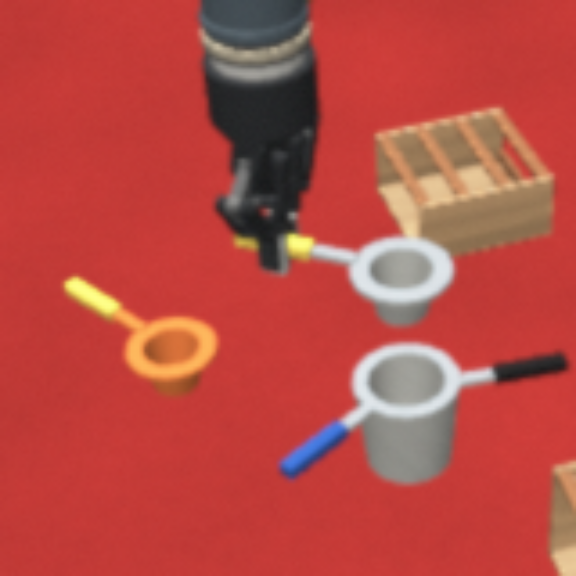

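View pics/t4.png

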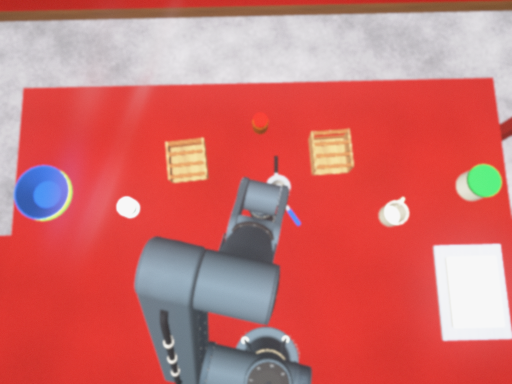

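Small cup is clear: collar at side px ≈(242,175), middle cup still nested with its collar at ≈(243,205). I'll swing to in front of the low bay.

```bash
python3 -m inch '[0,-0.3,2.5,0,0.08, 0,-0.6,6,0,0.18, 0,-0.9,9.5,0,0.28, 0,-1.2,13,0,0.38, 0,-1.5,16.5,0,0.48, 0,-1.8,20,0,0.58, 0,-2.25,22.5,0,0.683, 0,-2.25,22.5,0,0.683]'; python3 -m inch '[0,0,0,-3,0, 0,0,0,-6,0, 0,0,0,-9,0, 0,0,0,-9,0, 0,0,0,-9,0]';  python3 - <<'E'
from m import *
a,K,R,t=grab('side','s5.png'); b,K2,R2,t2=grab('top','t5.png')
s=telemetry.sense();print(s['eef_pos'],s['eef_rot'][:,1])
z=s['eef_pos'][2]-.0928+.038
hsv=cv2.cvtColor(a,cv2.COLOR_BGR2HSV)
m=cv2.inRange(hsv,np.array((0,0,110)),np.array((180,70,255)))
for ce,st,l in blobs(m,60): print(ce,st)
cv2.imwrite('pics/c6.png',np.hstack([cv2.resize(a[100:210,170:290],None,fx=3.3,fy=3.3),cv2.resize(b[110:220,140:260],None,fx=3.3,fy=3.3)]))
E
```

```text
t: 5.78
eef_pos: [0.4265, 0.2302, 0.2411]
eef_rot: [[-0.002, -0.096, 0.995], [-0.0, 0.995, 0.096], [-1.0, -0.0, -0.002]]
contact_force: [-0.8, -0.3, -1.5]
gripper_width: 0.153
t: 6.4
eef_pos: [0.4278, 0.2286, 0.1523]
eef_rot: [[0.0, -0.092, 0.996], [-0.0, 0.996, 0.092], [-1.0, -0.0, 0.0]]
contact_force: [1.0, -0.2, -2.1]
gripper_width: 0.148
[0.42805508 0.22891819 0.15297241] [-9.25676979e-02  9.95706351e-01  2.89643025e-04]
[ 4.96132597 15.86187845] [  0   0  14  41 181]
[88.94594595 17.73873874] [ 64  14  52  11 111]
[95.1037464  53.31123919] [ 55  45  83  14 347]
[48.81481481 79.67592593] [ 44  65  11  30 108]
[415.97193094 228.84641457] [ 286   74  226  305 9441]
[56.68648649 95.95675676] [ 49  88  18  18 185]
[182.97241379 105.35172414] [172  97  24  14 145]
[  9.11155378 133.73705179] [  0 119  25  41 251]
[202.15131579 122.86184211] [194 118  17  11 152]
[202.91566265 135.51807229] [194 131  18   9  83]
[217.45508982 144.94311377] [199 137  32  19 334]
[243.04994903 212.96738022] [225 195  43  39 981]
[ 49.47877145 260.42547425] [   4  223   83   58 1107]
[254.67415115 344.89047097] [ 234  318   49   55 1826]
```

View pics/c6.png

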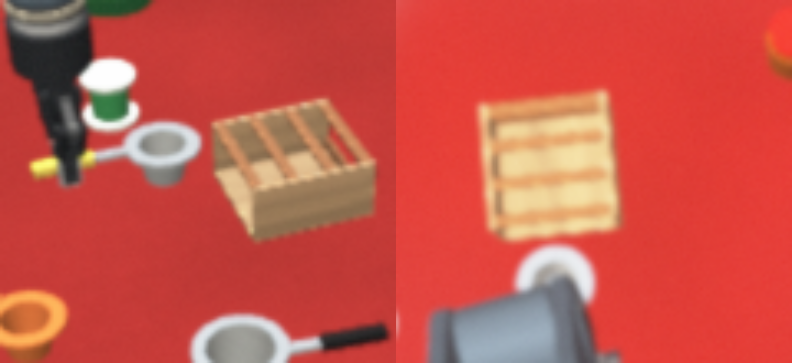

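```bash
python3 - <<'E'
from m import *
d=np.load('top0.npz');print(ray(d['K'],d['R'],d['t'],188.5,196.4,.098))
d=np.load('side0.npz');print(ray(d['K'],d['R'],d['t'],170+163/3.3,100+144/3.3,.098))
E
python3 -m inch '[0,0,0,-2,0, 0,0,0,-4,0, 0,0,0,-4.8,0, 0,0,0,-4.8,0, 0,0,0,-4.8,0]'
python3 - <<'E'
from m import *
a,K,R,t=grab('side','s6.png')
cv2.imwrite('pics/c7.png',cv2.resize(a[100:210,170:290],None,fx=5,fy=5))
E
```

```text
[0.51896307 0.23465085 0.098     ]
[0.52349396 0.23523615 0.098     ]
t: 7.12
eef_pos: [0.4278, 0.2291, 0.1047]
eef_rot: [[0.002, -0.093, 0.996], [0.0, 0.996, 0.093], [-1.0, 0.0, 0.002]]
contact_force: [1.0, -0.7, -1.0]
gripper_width: 0.15
```

View pics/c7.png

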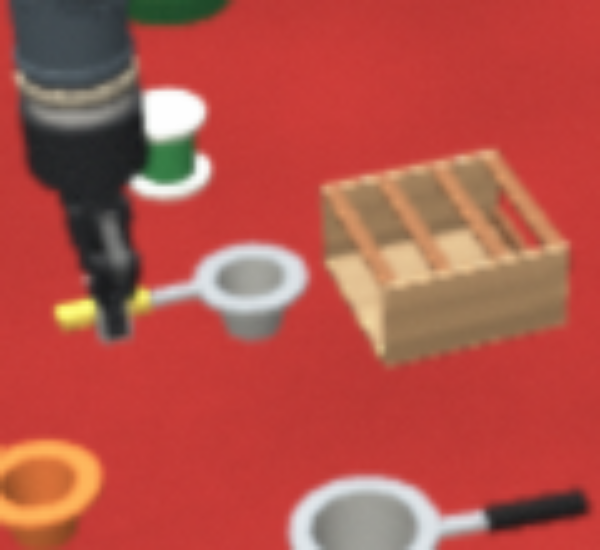

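Cup axis measures ≈(0.521, 0.236), on the bay's centre line, and is level. I'll slide in.

```bash
python3 -m inch '[0,1,0.1,0.1,0, 0,3,0.3,0.1,0, 0,5,0.47,0.1,0, 0,7,0.66,0.1,0, 0,7,0.66,0.1,0]'
python3 - <<'E'
from m import *
a,K,R,t=grab('side','s7.png');b=grab('top','t7.png')[0]
cv2.imwrite('pics/c8.png',np.hstack([cv2.resize(a[100:210,170:290],None,fx=3.3,fy=3.3),cv2.resize(b[110:220,140:260],None,fx=3.3,fy=3.3)]))
E
```

```text
t: 7.8
eef_pos: [0.5, 0.2358, 0.1055]
eef_rot: [[0.004, -0.092, 0.996], [0.001, 0.996, 0.092], [-1.0, 0.001, 0.004]]
contact_force: [0.3, 1.0, -1.8]
gripper_width: 0.15
```

View pics/c8.png

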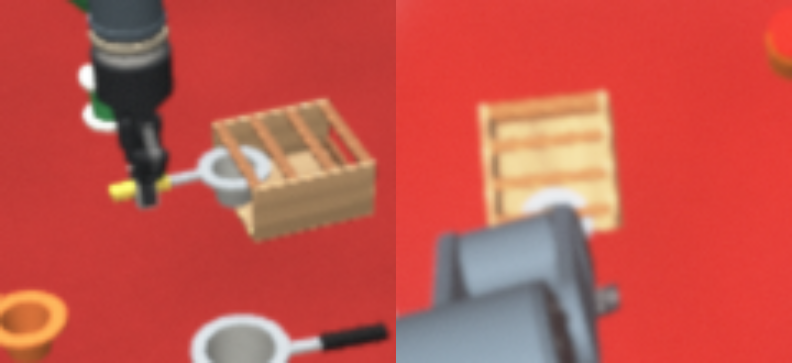

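Entering cleanly under the first slat with no contact force. I'll slide the rest of the way and lower.

```bash
python3 -m inch '[0,2,0.2,0,0, 0,4,0.38,0,0, 0,5,0.48,0,0, 0,5,0.48,0,0, 0,5,0.48,-0.3,0, 0,5,0.48,-0.5,0, 0,5,0.48,-0.5,0]'
python3 - <<'E'
from m import *
a,K,R,t=grab('side','s8.png')
cv2.imwrite('pics/c9.png',cv2.resize(a[100:210,170:290],None,fx=5,fy=5))
E
```

```text
t: 8.78
eef_pos: [0.5465, 0.2403, 0.0996]
eef_rot: [[-0.001, -0.093, 0.996], [-0.0, 0.996, 0.093], [-1.0, -0.0, -0.001]]
contact_force: [0.1, -0.1, -1.2]
gripper_width: 0.154
```

View pics/c9.png

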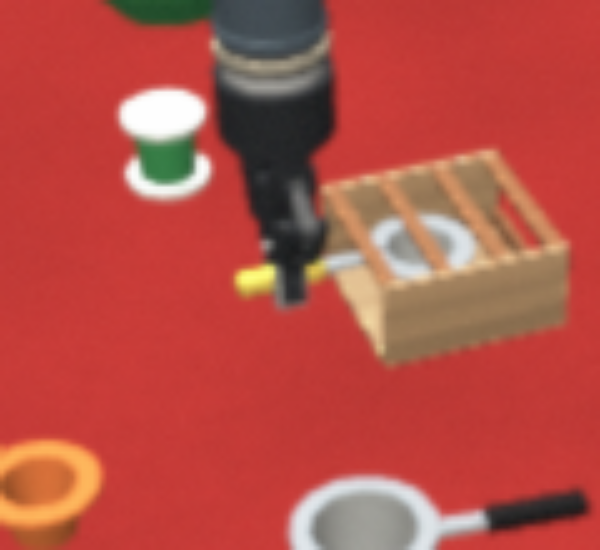

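```bash
python3 -m inch '[0,0,0,-0.1,0, 0,0,0,-0.1,0, 0.15,0,0,-0.1,0, 0.3,0,0,-0.1,0, 0.5,0,0,-0.1,0, 0.5,0,0,-0.1,0, 0.5,0,0,-0.1,0]'; python3 -m inch '[0.5,0,0,1,0, 0.5,0,0,3,0, 0.5,0,0,7,0, 0.5,0,0,12,0, 0.5,0,0,12,0]'
python3 - <<'E'
from m import *
a,K,R,t=grab('side','s9.png');b=grab('top','t9.png')[0]
cv2.imwrite('pics/c10.png',np.hstack([cv2.resize(a[100:210,170:290],None,fx=3.3,fy=3.3),cv2.resize(b[110:220,140:260],None,fx=3.3,fy=3.3)]))
E
```

```text
t: 9.7
eef_pos: [0.5473, 0.2404, 0.0989]
eef_rot: [[0.0, -0.093, 0.996], [0.0, 0.996, 0.093], [-1.0, 0.0, 0.0]]
contact_force: [-0.6, 0.7, -0.3]
gripper_width: 0.497
t: 10.32
eef_pos: [0.5497, 0.2411, 0.224]
eef_rot: [[0.01, -0.093, 0.996], [0.002, 0.996, 0.093], [-1.0, 0.001, 0.01]]
contact_force: [0.1, 0.5, -0.2]
gripper_width: 0.498
```

View pics/c10.png

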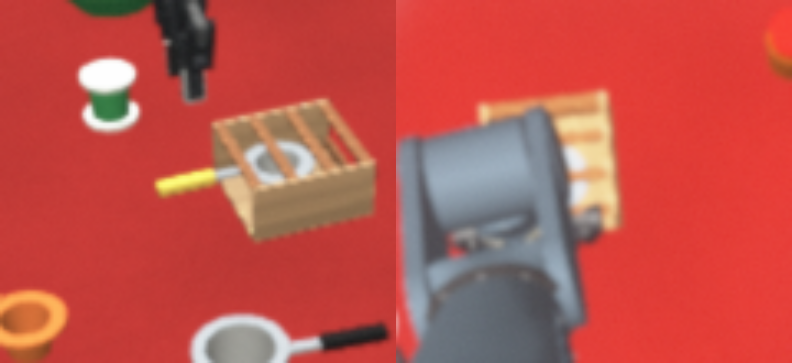

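Small cup now stands upright in the low bay, with its collar under the slats (side px ≈(255,148)) and its handle out the front. I'll back away toward the blue handle.

```bash
python3 -m inch '[0.6,-2,-3,0,0.05, 0.6,-4,-8,0,0.12, 0.6,-6,-13,0,0.2, 0.6,-8,-18,0,0.28, 0.6,-9,-23,0,0.35, 0.6,-9.8,-28,0,0.42, 0.6,-9.8,-32,0,0.495, 0.6,-9.8,-34.2,0,0.495]'
python3 - <<'E'
from m import *
C={}
for n in('side','top'):
    im,K,R,t=grab(n,n+'10.png')
    for nm,c,z in(('yel',YEL,.0435),('blu',BLU,.0785)):
        for ce,s,l in blobs(mask(im,*c),40):
            if 130<ce[0]<340 and 110<ce[1]<290: print(n,nm,ce.round(1),s[4],ray(K,R,t,*ce,z)[:2].round(4))
s=telemetry.sense();print(s['t'],s['eef_pos'],s['joint_pos'].round(2) if hasattr(s['joint_pos'],'round') else s['joint_pos'])
E
```

```text
t: 11.42
eef_pos: [0.4484, -0.1034, 0.2177]
eef_rot: [[-0.002, -0.553, 0.833], [0.001, 0.833, 0.553], [-1.0, 0.002, -0.001]]
contact_force: [0.4, 0.2, 0.0]
gripper_width: 0.601
side yel [155.  181.8] 48 [0.3052 0.1665]
side blu [216.6 224.3] 102 [ 0.4466 -0.099 ]
top yel [189.3 192.2] 85 [0.5425 0.2399]
11.525 [ 0.44893681 -0.10355854  0.21780601] [-0.47  0.45  1.92 -0.    0.77 -2.62]
```

View pics/top10.png

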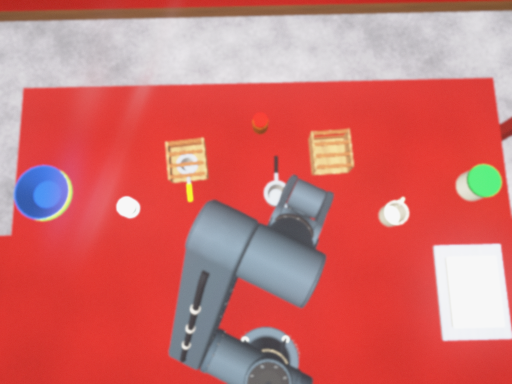

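View pics/side10.png

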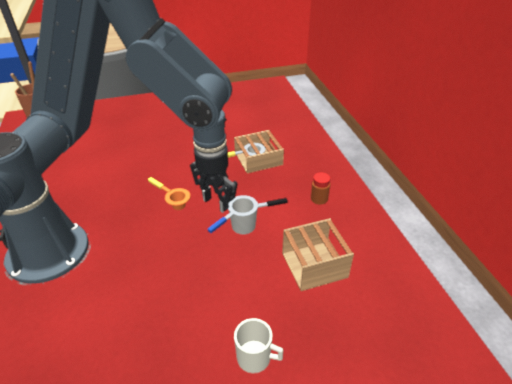

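Small sleeve centre is at bay x ≈ −0.114, y ≈ 0.001, so the cup axis is at about −0.016: good. The blue handle hasn't moved (same pixel as before). I'll descend on it.

```bash
python3 -m inch '[0.6,0,0.1,-4,0, 0.6,0.1,0.2,-7,0, 0.6,0.1,0.2,-8.4,0, 0.6,0.1,0.2,-8.4,0, 0.6,0.1,0.2,-8.4,0]'
python3 - <<'E'
from m import *
a=grab('side','s11.png')[0]
cv2.imwrite('pics/c11.png',cv2.resize(a[130:260,170:300],None,fx=4,fy=4))
E
```

```text
t: 12.15
eef_pos: [0.4506, -0.0995, 0.1355]
eef_rot: [[0.001, -0.555, 0.832], [-0.0, 0.832, 0.555], [-1.0, -0.001, 0.001]]
contact_force: [-0.0, 0.4, 0.4]
gripper_width: 0.6
```

View pics/c11.png

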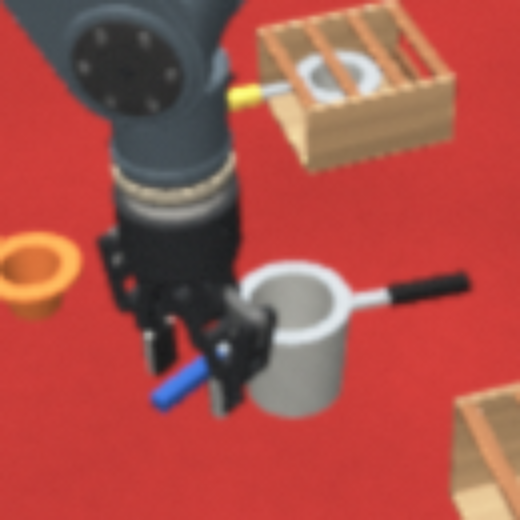

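Fingers straddle the blue sleeve (crop ~200,365). I'll close and lift slowly.

```bash
python3 -m inch '[0,0,0,0,0, 0,0,0,0,0, 0,0,0,0,0, 0,0,0,0,0, 0,0,0,0.5,0, 0,0,0,1,0, 0,0,0,1.8,0, 0,0,0,1.8,0]'
python3 - <<'E'
from m import *
a=grab('side','s12.png')[0]
cv2.imwrite('pics/c12.png',cv2.resize(a[130:260,170:300],None,fx=4,fy=4))
E
```

```text
t: 13.2
eef_pos: [0.4505, -0.0997, 0.1535]
eef_rot: [[0.001, -0.555, 0.832], [-0.001, 0.832, 0.555], [-1.0, -0.001, 0.001]]
contact_force: [0.7, -0.4, -2.8]
gripper_width: 0.146
```

View pics/c12.png

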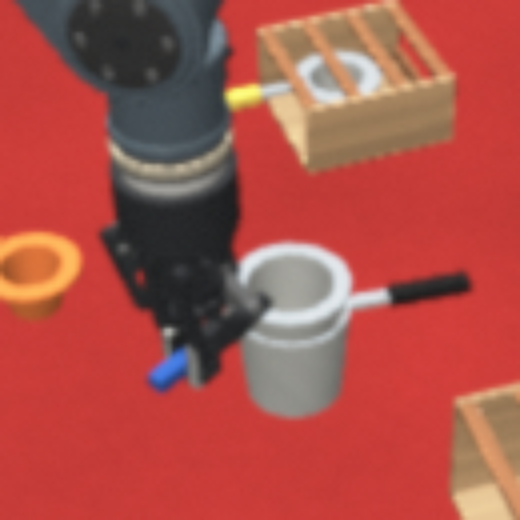

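Rising level; the large cup stays put.

```bash
python3 -m inch '[0,0,0,1,0, 0,0,0,2.5,0, 0,0,0,4,0, 0,0,0,6,0, 0,0,0,8,0, 0,0,0,10,0, 0,0,0,10,0, 0,0,0,10,0]'
python3 - <<'E'
from m import *
a=grab('side','s13.png')[0]
cv2.imwrite('pics/c13.png',cv2.resize(a[100:260,150:310],None,fx=3.5,fy=3.5))
E
```

```text
t: 14.25
eef_pos: [0.4498, -0.0994, 0.2526]
eef_rot: [[-0.001, -0.555, 0.832], [0.0, 0.832, 0.555], [-1.0, 0.001, -0.001]]
contact_force: [-0.7, -0.1, -2.5]
gripper_width: 0.145
```

View pics/c13.png

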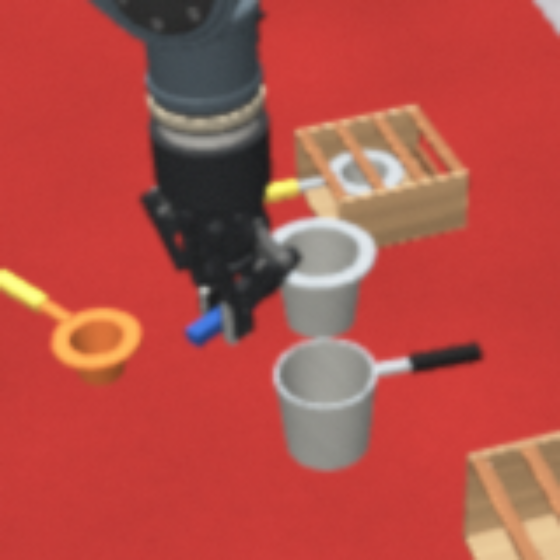

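Middle cup is clear (collar at side px ≈(243,172)) and the large cup stays in place. I'll move in front of the tall bay.

```bash
python3 -c "
from h import *
d=np.load('top0.npz');print('mug',ray(d['K'],d['R'],d['t'],395,212,.085),ray(d['K'],d['R'],d['t'],404,200,.06))"
python3 -m inch '[0,-0.2,-2,0,-0.08, 0,-0.4,-4.5,0,-0.17, 0,-0.6,-7,0,-0.26, 0,-0.8,-9.5,0,-0.35, 0,-1,-12,0,-0.44, 0,-1.45,-14.8,0,-0.541, 0,-1.45,-14.8,0,-0.541, 0,-1.45,-14.8,0,-0.541]'; python3 -m inch '[0,0,0,-3,0, 0,0,0,-6,0, 0,0,0,-8,0, 0,0,0,-8,0, 0,0,0,-8,0]';  python3 - <<'E'
from m import *
a=grab('side','s14.png')[0]; b=grab('top','t14.png')[0]
cv2.imwrite('pics/c14.png',np.hstack([cv2.resize(a[180:330,210:360],None,fx=2.6,fy=2.6),cv2.resize(b[110:260,270:420],None,fx=2.6,fy=2.6)]))
E
```

```text
mug [ 0.45450226 -0.42892592  0.085     ] [ 0.49672163 -0.46931778  0.06      ]
t: 15.3
eef_pos: [0.4351, -0.2468, 0.252]
eef_rot: [[-0.002, -0.048, 0.999], [0.002, 0.999, 0.048], [-1.0, 0.002, -0.002]]
contact_force: [-0.1, 0.0, -0.4]
gripper_width: 0.15
t: 15.92
eef_pos: [0.4361, -0.2472, 0.1734]
eef_rot: [[0.0, -0.048, 0.999], [-0.0, 0.999, 0.048], [-1.0, -0.0, 0.0]]
contact_force: [-0.8, -0.0, -1.1]
gripper_width: 0.144
```

View pics/c14.png

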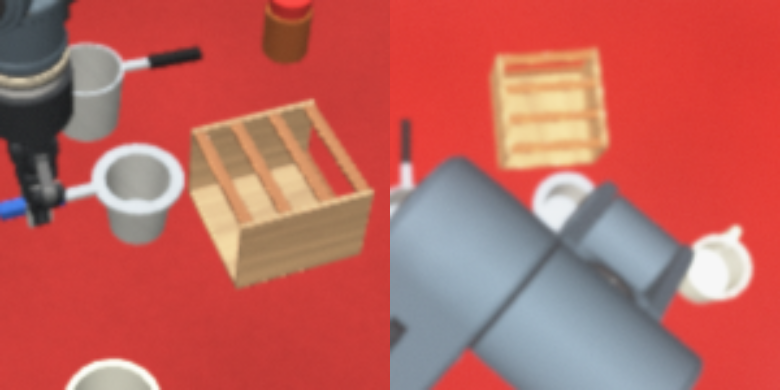

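```bash
python3 -c "
from h import *
d=np.load('side0.npz');print(ray(d['K'],d['R'],d['t'],263.1,249.2,.117))"
python3 -m inch '[0,0,0,-2,0, 0,0,0,-3.5,0, 0,0,0,-4.2,0, 0,0,0,-4.2,0, 0,0,0,-4.2,0]'
python3 - <<'E'
from m import *
a=grab('side','s15.png')[0]
cv2.imwrite('pics/c15.png',cv2.resize(a[180:310,210:360],None,fx=4.5,fy=4.5))
E
```

```text
[ 0.52975315 -0.24587986  0.117     ]
t: 16.65
eef_pos: [0.436, -0.2478, 0.1312]
eef_rot: [[0.001, -0.047, 0.999], [-0.0, 0.999, 0.047], [-1.0, -0.001, 0.001]]
contact_force: [0.4, -0.2, -1.0]
gripper_width: 0.148
```

View pics/c15.png

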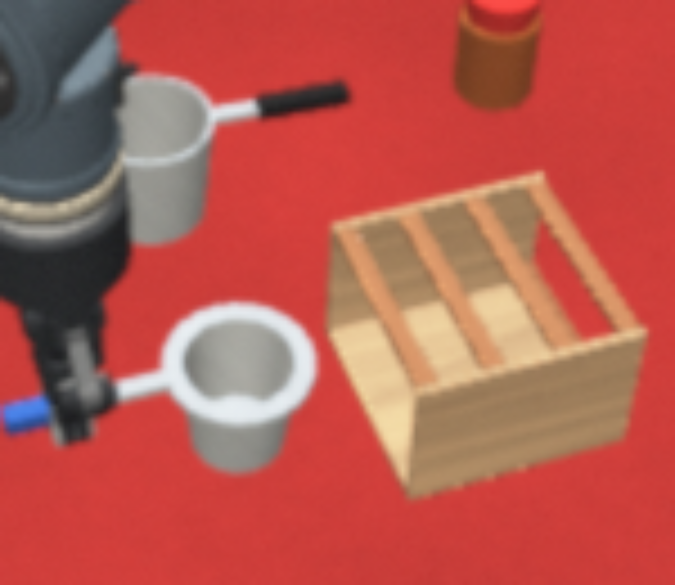

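Cup axis ≈(0.530, −0.245), on the bay's centre line (−0.243). I'll slide halfway and check.

```bash
python3 -m inch '[0,1,0.05,0,0, 0,3,0.14,0,0, 0,5,0.24,0,0, 0,7,0.33,0,0, 0,7,0.33,0,0]'
python3 - <<'E'
from m import *
a=grab('side','s16.png')[0]; b=grab('top','t16.png')[0]
cv2.imwrite('pics/c16.png',np.hstack([cv2.resize(a[180:310,220:350],None,fx=3,fy=3),cv2.resize(b[110:240,270:400],None,fx=3,fy=3)]))
E
```

```text
t: 17.32
eef_pos: [0.5078, -0.2446, 0.1313]
eef_rot: [[0.003, -0.049, 0.999], [-0.002, 0.999, 0.049], [-1.0, -0.002, 0.003]]
contact_force: [0.1, 0.6, -2.4]
gripper_width: 0.148
```

View pics/c16.png

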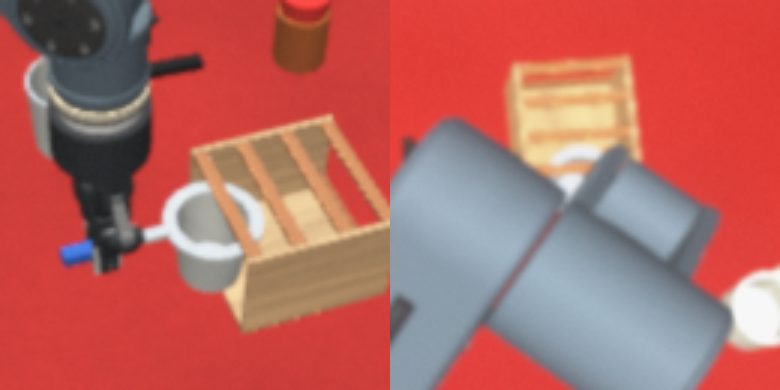

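Going in under the first slat, no contact. I'll continue and lower.

```bash
python3 -m inch '[0,2,0.1,0,0, 0,4,0.19,0,0, 0,6,0.28,0,0, 0,6,0.28,0,0, 0,6,0.28,-0.3,0, 0,6,0.28,-0.6,0, 0,6,0.28,-0.6,0]'
python3 - <<'E'
from m import *
a=grab('side','s17.png')[0]
cv2.imwrite('pics/c17.png',cv2.resize(a[180:310,220:360],None,fx=4.5,fy=4.5))
E
```

```text
t: 18.3
eef_pos: [0.5647, -0.2414, 0.125]
eef_rot: [[-0.002, -0.047, 0.999], [0.001, 0.999, 0.047], [-1.0, 0.001, -0.002]]
contact_force: [-1.5, 0.3, -0.1]
gripper_width: 0.15
```

View pics/c17.png

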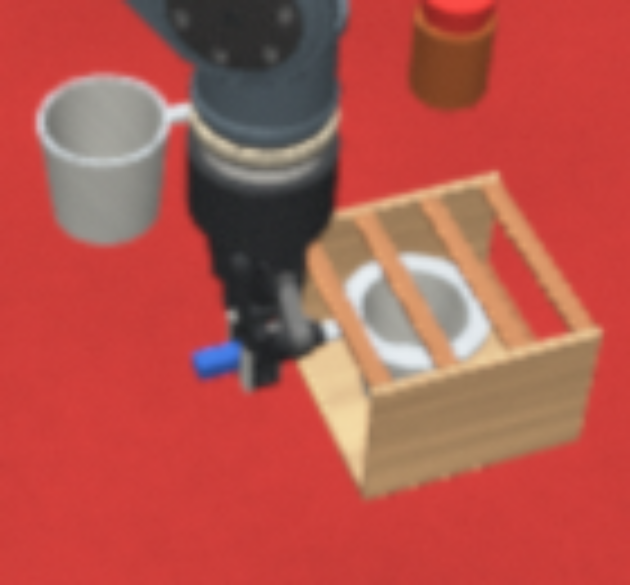

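Force z rose from −2.4 to about 0, so the cup seems to be touching the floor. I'll release and rise.

```bash
python3 -m inch '[0,0,0,-0.05,0, 0.15,0,0,-0.05,0, 0.3,0,0,-0.05,0, 0.5,0,0,-0.05,0, 0.5,0,0,-0.05,0, 0.5,0,0,-0.05,0, 0.5,0,0,-0.05,0]'; python3 -m inch '[0.5,0,0,1,0, 0.5,0,0,3,0, 0.5,0,0,7,0, 0.5,0,0,12,0, 0.5,0,0,12,0]';  python3 -m inch '[0.5,-4,2,0,0, 0.5,-8,6,0,0, 0.5,-12,10,0,0, 0.5,-14,14,0,0, 0.5,-14,18,0,0, 0.5,-14,18,0,0, 0.5,-14,18,0,0]'
python3 - <<'E'
from m import *
for n in('side','top'):
    im,K,R,t=grab(n,n+'18.png')
    for nm,c,z in(('yel',YEL,.0435),('blu',BLU,.0675)):
        for ce,s,l in blobs(mask(im,*c),20):
            if 130<ce[0]<360 and 110<ce[1]<290:
                P=ray(K,R,t,*ce,z)[:2]
                o,y=((.656,.25),.095) if nm=='yel' else ((.670,-.2365),.047)
                d=P-o;print(n,nm,ce.round(1),s[4],P.round(4),'bay',(d@[np.cos(y),np.sin(y)]).round(4),(d@[-np.sin(y),np.cos(y)]).round(4))
s=telemetry.sense();print(s['t'],s['contact_force'])
E
```

```text
t: 19.23
eef_pos: [0.5658, -0.2415, 0.1244]
eef_rot: [[0.0, -0.047, 0.999], [-0.0, 0.999, 0.047], [-1.0, -0.0, 0.0]]
contact_force: [-0.6, 0.2, -0.6]
gripper_width: 0.499
t: 19.85
eef_pos: [0.568, -0.2428, 0.2498]
eef_rot: [[0.009, -0.047, 0.999], [-0.006, 0.999, 0.047], [-1.0, -0.007, 0.009]]
contact_force: [0.3, -0.3, -0.1]
gripper_width: 0.497
t: 20.72
eef_pos: [0.4261, -0.0618, 0.2444]
eef_rot: [[0.001, -0.048, 0.999], [-0.001, 0.999, 0.048], [-1.0, -0.001, 0.0]]
contact_force: [0.1, 0.3, -0.0]
gripper_width: 0.503
side yel [225.7 154.4] 58 [0.5438 0.2472] bay -0.112 0.0078
side yel [155.2 181.9] 49 [0.3056 0.1656] bay -0.3568 -0.0508
side blu [274.7 257.9] 135 [ 0.5615 -0.2385] bay -0.1085 0.0031
top yel [189.3 192.2] 85 [0.5425 0.2399] bay -0.114 0.0007
top yel [237.3 238.6] 23 [0.3847 0.082 ] bay -0.286 -0.1416
top yel [237.6 245.2] 21 [0.363  0.0814] bay -0.3077 -0.14
top blu [334.3 182.1] 59 [ 0.5608 -0.2422] bay -0.1094 -0.0005
20.825 [0.09187781 1.26020892 0.52373376]
```

View pics/side18.png

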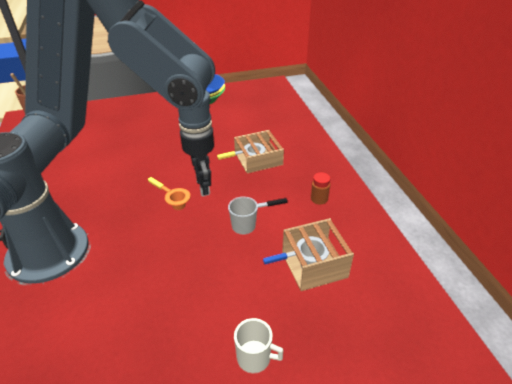

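View pics/top18.png

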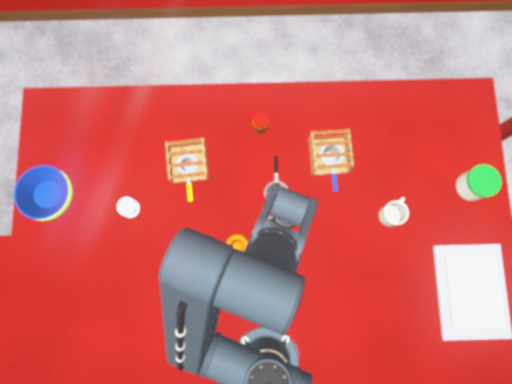

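Both cups stand in their bays. Sleeves are at bay x ≈ −0.113 and −0.109, so the cup axes are at ≈ −0.015 and −0.011. The large cup, jar (side 320,188), spool and mug (side 254,345) are at their starting pixels. The arm is clear, so I'll hand in.

```bash
python3 -c "
from bench import order
print(order.finish_job())"
```

```text
the job is handed in; nothing more can be done
None
```

I took the nest apart from the inside out. The small yellow-handled cup went into the low bay, then the middle blue-handled cup into the tall bay, both gripped by the handle. I handed the job in at about 20.8 s, inside the 62 s limit; no verdict was reported.

**Cups in the bays:** in the last pictures both stand level with their bowls under the slats and their handles out the front.

| Cup | Sleeve centre, bay x (limit below −65 mm) | Cup axis, bay x | Sideways offset of the sleeve: top camera / side camera |
|---|---|---|---|
| Small, low bay | −112 to −114 mm | about −15 mm | 1 / 8 mm |
| Middle, tall bay | −109 mm | about −11 mm | 0 / 3 mm |

The two cameras disagree by up to 7 mm sideways, more than the 2 mm the calibration promises. Both readings are well within the 30 mm limit. I did not measure the tilt or seating height of either released cup; I judged those from the pictures.

**Everything else:** the large cup, jar, spool, mug and orange look-alike showed no movement by eye in the last pictures. The gripper was empty and clear of everything, with the force reading near zero (about 1 N).

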